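Pair the stoneware bowls with their cradles and tally the set

TASK

Slide each of the three bowls along the counter, without lifting or tipping it, into the horseshoe cradle of its own colour until it sits fully home against the closed back, leaving everything else standing where it is. Only when all three are paired, swing the tally counter's lever all the way to its stop and let it spring back, to log the finished set.

Things in the scene. Friction and masses are not known exactly. Their poses are not given: they have to be found in the camera images.
- bowl_grey: loose grey stoneware bowl, round: outside diameter 82 at the foot widening to 84 at 12 mm height and to 92 at the rim, 54 high, wall 5 thick, open on top, inner floor 6 above the counter; about 0.4 kg, glazed (friction about 0.4 on wood and on fingers). Origin: centre of its underside, z up. Fingertips let down inside it can tow it along by its wall
- bowl_blue: loose blue stoneware bowl, round: outside diameter 82 at the foot widening to 84 at 12 mm height and to 92 at the rim, 54 high, wall 5 thick, open on top, inner floor 6 above the counter; about 0.4 kg, glazed (friction about 0.4 on wood and on fingers). Origin: centre of its underside, z up. Fingertips let down inside it can tow it along by its wall
- bowl_terracotta: loose terracotta stoneware bowl, round: outside diameter 82 at the foot widening to 84 at 12 mm height and to 92 at the rim, 54 high, wall 5 thick, open on top, inner floor 6 above the counter; about 0.4 kg, glazed (friction about 0.4 on wood and on fingers). Origin: centre of its underside, z up. Fingertips let down inside it can tow it along by its wall
- cradle_grey: fixed grey horseshoe cradle: half-round rail 12 high, inner radius 46, outer 54 about the origin, closed to its own +x, open to its -x, where flared ends reach 23 in front of the origin (mouth 108 wide, 124 outside); a paint-thin disc marks the seat. Origin: seat centre, on the counter. A bowl slides in along +x and is home against the closed back, its centre then 4 past the origin
- cradle_blue: fixed blue horseshoe cradle: half-round rail 12 high, inner radius 46, outer 54 about the origin, closed to its own +x, open to its -x, where flared ends reach 23 in front of the origin (mouth 108 wide, 124 outside); a paint-thin disc marks the seat. Origin: seat centre, on the counter. A bowl slides in along +x and is home against the closed back, its centre then 4 past the origin
- cradle_terracotta: fixed terracotta horseshoe cradle: half-round rail 12 high, inner radius 46, outer 54 about the origin, closed to its own +x, open to its -x, where flared ends reach 23 in front of the origin (mouth 108 wide, 124 outside); a paint-thin disc marks the seat. Origin: seat centre, on the counter. A bowl slides in along +x and is home against the closed back, its centre then 4 past the origin
- tally_lever (a joint): sprung lever on top of the tally counter, rad: 0 at rest, 1.0 at its stop; a spring returns it (about 1.2 N at the knob at rest, about 2.4 N at the stop). As it is swung the knob moves clockwise seen from above about the pivot
- tally_knob (a point): on the axis of the red upright knob at the lever's end, diameter 18, 36 high; the point lies 14 below its top and 72.5 above the counter, 72 from the pivot axis. Only the steel arm (14 wide, 7 thick, its top 57 above the counter) lies between knob and pivot
- tally_pivot (a point): on the lever's upright pivot axis, at the knob point's height (72.5 above the counter). Its axes are those of the grey counter box (75 wide, 45 high, fixed, from 30 in front of the pivot to 55 behind it), whose front faces its -x; at rest the lever points 0.5 rad to the -y side of that -x direction, at its stop 0.5 rad to the +y side
- tumbler_a: upturned smoked-glass tumbler, diameter 64, 80 high, loose bystander, upright; origin: centre of its underside. Leave it where it stands
- tumbler_b: upturned smoked-glass tumbler, diameter 64, 80 high, loose bystander, upright; origin: centre of its underside. Leave it where it stands
- sugar_jar: white ceramic jar with a wooden lid, diameter 72, 85 high, loose bystander, upright; origin: centre of its underside. Leave it where it stands
- mug: white mug, diameter 76, 82 high, its handle sticks out to its own +y, to about 70 from its centre, loose bystander, upright; origin: centre of its underside. Leave it where it stands
- pepper_mill: dark wooden pepper mill, diameter 52, 82 high, loose bystander, upright; origin: centre of its underside. Leave it where it stands
- olive_jar: green glass jar, diameter 64, 85 high, loose bystander, upright; origin: centre of its underside. Leave it where it stands
- spice_tin: brass tin, diameter 68, 85 high, loose bystander, upright; origin: centre of its underside. Leave it where it stands
Mind the look-alikes: they are no part of the job. Several things look just like the cradle_grey: the one meant starts farthest to the robot's right.

How it is judged:
By the outcome, as a careful person would: the job done as asked, in the order asked, and still so for the second after the job is handed in, with the robot touching nothing.
It also fails if it takes over 72 s, if anything falls off the work surface, if the arm or the gripper's body presses on something with over 40 N, if the wrist force passes 120 N, or if a joint passes its speed limit or range.

ROBOT

A 6-joint arm with a two-finger parallel gripper is mounted at the origin on the work surface. World frame = base frame: x ahead of the robot, y to its left, z up, the work surface at z = 0. Lengths are in m, angles in degrees, forces in N, time in s.
With the tool pointing down it reaches from about 0.3 to 0.75 m from the base axis. Payload 8.5 kg.
Tool frame: the origin (TCP) lies midway between the tips of the shut fingers; the grasp point (between the pads) lies 19 mm behind it; z points along the fingers, y is the direction in which the jaws open and shut (so a half turn about z gives the same grasp; the last joint's range is limited). The gripper opens to 85 mm and grips with 20 to 120 N. Pads are 22 mm wide; open, the fingers measure 114 mm over their backs; the gripper's body (76 mm by 85 mm) begins 54 mm behind the grasp point. The pads swing forward as they close: fully open they stand 13 mm farther back than shut.
Start: joints at [60.43, 21.807, 74.336, -0, 83.858, -12.336], TCP at [0.163, 0.525, 0.231] pointing down, gripper open.
Joint ranges: [-178.18, 178.18], [-50.72, 133.34], [12.68, 142.11], [-81.47, 261.47], [9.98, 163.14], [-165.26, 165.26]. Speed limits (degrees/s): [136.94, 136.94, 180, 180, 180, 180].

INTERFACE

Orientations are given as a 3x3 rotation matrix whose columns are the frame's x, y, z axes.
In Python, from rig import env, viewer, ticket gives the robot as it stands. The module is installed in compiled form; this text tells all that it offers.
- The arm moves only by the shell command python3 -m pendant 'ROWS' [FORCE]. ROWS is JSON, a list of rows, each a list of 3 entries, a list of its own where there are three numbers: the shift along the world's x, y, z in mm, then the turn about the world's z in rad, then the opening, from -1 (shut) to 1 (fully open). A call has 1 to 12 rows; each row shifts and turns the pose as measured when the row begins; what a row does not reach is not made up. A row lasts 1/8 s, in which the tool goes at most 62.5 mm and 10.7 degrees, less where a joint would pass 70% of its speed; a pose out of reach is approached as far as the arm can. A call with a gripper value outside its range is refused whole. The fingers move at their own pace and stop on an object; FORCE is the grip in N (left out, the last holds). Time passes only in rows, so rows that do not move let the fingers close. It gives the time, the measured TCP pose, the force and the opening at its end, in the units of the state.
- env.observe(): the state, without advancing time (a new reading comes with each control period).
- viewer.get_image(name): name is "scene" or "side" or "wrist"; returns (picture, depth): 420x560x3 uint8, red, green, blue; 420x560 float32, m along the optical axis (not along the pixel's ray), 0 where there is no reading.
- viewer.camera_params(name): a dict with "fx", "fy", "cx", "cy" (pixels), "rvec" (rotation vector, rad) and "tvec" (3), from world to camera coordinates, as OpenCV has them; the wrist camera has in their place "T_tool_cam" (4x4, takes a point from camera to tool coordinates, whose origin is the TCP and whose axes are the flange's). Camera axes: x right, y down, z forward; pixel columns grow to the right and rows downward; lengths in m; the calibration is good to about 2 mm. A picture is of the moment at which its call begins: read the wrist's pose just before it. camera_params takes no time and is no camera call.
- ticket.close_job(): hands the job in, once; it reports no verdict.
The state is a dict: "time_s": time; "q": joint angles; "qvel": joint speeds; "joint_efforts": joint torques, N m; "position": TCP position; "tool_rot": TCP orientation; "ft_force": force on the tool from outside, world axes, zero at the start; "wrist_torque": the same for the moment, N m; "grip_width": finger opening in m.
Only numpy, scipy, OpenCV 4.12 (cv2) and the standard library are available. Lean on these libraries where they do the work, as an engineer would, in place of code of your own. Each camera call takes 0.05 s, during which the arm holds its last target. There are 200 camera calls.

## Working session

There is one attempt and no reset: what is moved stays moved. The work goes in short steps, Python scripts to look and compute and a shell command to move; the robot and the scene stay as the last step left them, time stands still between calls to the robot, and variables do not carry over. Pictures are saved under pics/ and viewed, about 8 in all and at most 12, crops included, and the job is handed in when it is done.

```bash
mkdir -p pics; cat > h.py <<'E'
import numpy as np, cv2
from rig import env, viewer, ticket
def cloud(name):
    s=env.observe(); im,d=viewer.get_image(name); p=viewer.camera_params(name)
    v,u=np.mgrid[0:d.shape[0],0:d.shape[1]]
    c=np.stack([(u-p['cx'])/p['fx']*d,(v-p['cy'])/p['fy']*d,d],-1)
    if 'rvec' in p:
        R=cv2.Rodrigues(np.array(p['rvec'],float))[0]; w=(c-np.array(p['tvec']).ravel())@R
    else:
        T=np.array(p['T_tool_cam']); w=(c@T[:3,:3].T+T[:3,3])@np.array(s['tool_rot']).T+np.array(s['position'])
    w[d==0]=np.nan
    return im,w
E
python3 - <<'E'
from h import *
for n in('scene','side','wrist'):
    im,w=cloud(n); cv2.imwrite(f'pics/{n}0.png',im[:,:,::-1]); np.savez(f'{n}0.npz',im=im,w=w); p=viewer.camera_params(n);print(n,p)
print(env.observe())
E
```

```text
scene {'fx': 415.8694842630886, 'fy': 415.8694842630886, 'cx': 275.80531638405085, 'cy': 213.51757511442457, 'rvec': array([ 2.13523779,  1.60903762, -0.45888044]), 'tvec': array([-0.11713436, -0.35734411,  1.49689831])}
side {'fx': 416.30670974600304, 'fy': 416.30670974600304, 'cx': 280.0316543530667, 'cy': 207.82667178671028, 'rvec': array([ 2.1687727 , -0.87358469,  0.38778419]), 'tvec': array([-0.35850506,  0.28216066,  1.05586155])}
wrist {'fx': 319.47443692817177, 'fy': 319.47443692817177, 'cx': 280.33651759467347, 'cy': 205.3617350933343, 'T_tool_cam': array([[-6.08166970e-04, -9.52874240e-01, -3.03364983e-01,
         7.85541006e-02],
       [ 9.99999602e-01, -3.81423837e-04, -8.06677743e-04,
        -1.13692983e-04],
       [ 6.52951805e-04, -3.03365353e-01,  9.52874093e-01,
        -1.43334022e-01],
       [ 0.00000000e+00,  0.00000000e+00,  0.00000000e+00,
         1.00000000e+00]])}
{'time_s': 0.15, 'q': array([ 6.04308329e+01,  2.18343780e+01,  7.43696714e+01,  2.41085036e-03,
        8.38597898e+01, -1.23347584e+01]), 'qvel': array([-0.01053764, -0.14139903, -0.08977721,  0.02313768, -0.07352422,
       -0.00662449]), 'joint_efforts': array([ 2.55756378e-03, -4.48623312e+01, -2.31346285e+01, -1.89310399e-04,
        3.80482568e-03,  5.05636638e-05]), 'position': array([0.16283279, 0.5251267 , 0.23086254]), 'tool_rot': array([[-9.55099181e-01,  2.96285690e-01, -5.86217658e-04],
       [ 2.96286139e-01,  9.55098751e-01, -9.48445611e-04],
       [ 2.78884891e-04, -1.07954779e-03, -9.99999378e-01]]), 'ft_force': array([ 0.47353021, -0.46615984, -0.61335815]), 'wrist_torque': array([-0.0322858 , -0.03514587, -0.01598463]), 'grip_width': 0.08536322209452343}
```

View pics/scene0.png

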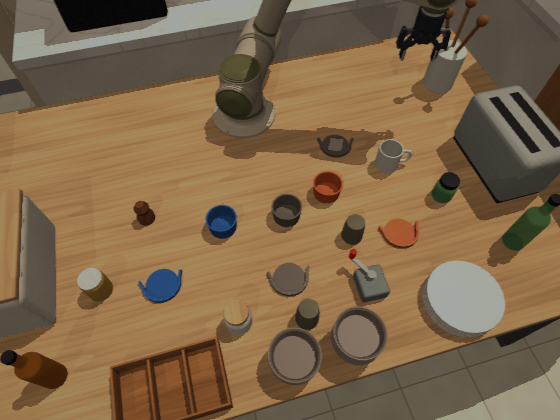

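View pics/side0.png

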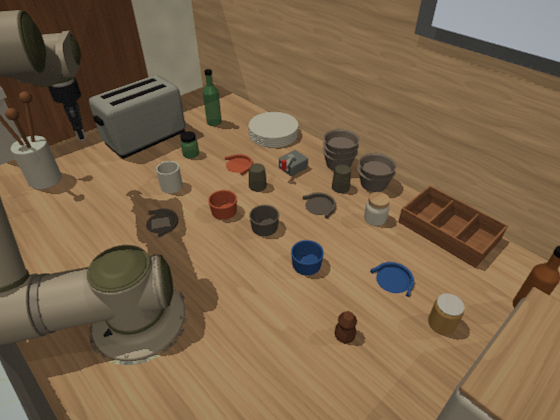

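Scene: robot at top, its +y is image right. Blue bowl (221,222), grey bowl (287,209), terracotta bowl (327,187). Cradles are blue (162,285), terracotta (401,233) and grey candidates (289,280) and (336,145). The tally counter is at (371,280). Next I measure them.

```bash
cat > m.py <<'E'
from h import *
from scipy.optimize import least_squares
d=np.load('scene0.npz'); s=np.load('side0.npz')
def win(D,u,v,r): return D['w'][v-r:v+r,u-r:u+r].reshape(-1,3),D['im'][v-r:v+r,u-r:u+r].reshape(-1,3)
def circ(P):
    f=lambda q:np.hypot(P[:,0]-q[0],P[:,1]-q[1])-q[2]
    return least_squares(f,[*P[:,:2].mean(0),.04],loss='soft_l1',f_scale=.002).x
print('table z', [round(float(np.nanmedian(D['w'][v,u:u+30,2])),4) for D,u,v in((d,60,160),(d,420,180),(s,250,340))])
# objects: top band points
for n,a,b,h in [('bowl_grey',(287,209),(265,220),.054),('bowl_blue',(221,222),(307,258),.054),('bowl_terra',(327,187),(223,205),.054),
  ('tumA',(353,229),(257,177),.08),('tumB',(307,314),(342,178),.08),('sugar',(236,316),(376,208),.085),('mug',(389,156),(170,177),.082),('pepper',(145,212),(346,326),.082),('olive',(446,187),(189,145),.085),('tin',(95,285),(447,314),.085)]:
  for D,c in((d,a),(s,b)):
    P,_=win(D,*c,26); P=P[np.isfinite(P).all(1)]
    zt=np.percentile(P[:,2],99)
    B=P[(P[:,2]>h-.008)&(P[:,2]<h+.006)]
    q=circ(B) if len(B)>10 else None
    print(n,len(B),'z99',round(zt,4),'circ',np.round(q,4) if q is not None else None,'mid',np.round((np.percentile(B[:,:2],1,axis=0)+np.percentile(B[:,:2],99,axis=0))/2,4) if len(B) else None)
# cradles
for n,a,b in [('cr_grey',(289,280),(320,204)),('cr_grey2',(336,145),(161,222)),('cr_blue',(162,285),(394,278)),('cr_terra',(401,233),(238,163))]:
  for D,c in((d,a),(s,b)):
    P,C=win(D,*c,26); k=np.isfinite(P).all(1)&(P[:,2]>.008)&(P[:,2]<.016); B=P[k]
    f=lambda q:np.hypot(B[:,0]-q[0],B[:,1]-q[1])-.05
    q=least_squares(f,B[:,:2].mean(0),loss='soft_l1',f_scale=.003).x
    e=B[:,:2].mean(0)-q
    print(n,len(B),np.round(q,4),'yaw~',round(np.degrees(np.arctan2(e[1],e[0])),1))
P,C=win(d,371,275,40); k=np.isfinite(P).all(1)
C=C.astype(int); r=k&(C[:,0]>120)&(C[:,1]<60)&(C[:,2]<60)&(P[:,2]>.05)
print('knob',r.sum(),P[r].mean(0),P[r].min(0),P[r].max(0))
b=k&(P[:,2]>.040)&(P[:,2]<.048)
rect=cv2.minAreaRect((P[b][:,:2]*1000).astype(np.float32)); print('box',rect)
# ortho
p=viewer.camera_params('scene'); z=.03
R=cv2.Rodrigues(np.array(p['rvec'],float))[0]; K=np.array([[p['fx'],0,p['cx']],[0,p['fy'],p['cy']],[0,0,1]])
g=np.meshgrid(np.arange(-.5,.5,.00125),np.arange(0.05,.8,.00125)); W=np.stack([g[1],g[0],0*g[0]+.012],-1)
c=(W@R.T+np.array(p['tvec']).ravel())@K.T; m=(c[...,:2]/c[...,2:]).astype(np.float32)
o=cv2.remap(d['im'],m[...,0],m[...,1],cv2.INTER_LINEAR)
cv2.imwrite('pics/ortho.png',o[:,:,::-1])
E
python3 m.py
```

```text
table z [-0.0003, 0.0044, 0.002]
bowl_grey 197 z99 0.0558 circ [0.4512 0.025  0.0426] mid [0.4505 0.0251]
bowl_grey 216 z99 0.0566 circ [0.4526 0.0224 0.0427] mid [0.4528 0.0225]
bowl_blue 204 z99 0.0556 circ [ 0.4356 -0.1696  0.0426] mid [ 0.4351 -0.1698]
bowl_blue 255 z99 0.0565 circ [ 0.4367 -0.1721  0.0426] mid [ 0.4373 -0.1719]
bowl_terra 202 z99 0.0555 circ [0.4052 0.1699 0.0428] mid [0.4116 0.1413]
bowl_terra 194 z99 0.0568 circ [0.4067 0.1674 0.0428] mid [0.4059 0.1682]
tumA 282 z99 0.0846 circ [0.5737 0.19   0.02  ] mid [0.6044 0.1793]
tumA 151 z99 0.0836 circ [0.5702 0.1864 0.0199] mid [0.5995 0.1839]
tumB 496 z99 0.0883 circ [ 0.7892 -0.0437  0.0385] mid [ 0.7951 -0.0414]
tumB 263 z99 0.091 circ [ 0.8171 -0.0059  0.055 ] mid [ 0.8155 -0.001 ]
sugar 504 z99 0.0879 circ [ 0.7312 -0.1898  0.0223] mid [ 0.7309 -0.1899]
sugar 249 z99 0.0887 circ [ 0.7298 -0.1941  0.0237] mid [ 0.7316 -0.1934]
mug 153 z99 0.0828 circ [0.3527 0.397  0.0358] mid [0.3524 0.3977]
mug 151 z99 0.0838 circ [0.3546 0.3943 0.0357] mid [0.3548 0.395 ]
pepper 81 z99 0.0816 circ [ 0.3429 -0.3873  0.0106] mi
[... 203 characters left out ...]
.1713] mid [0.4547 0.5106]
tin 456 z99 0.0879 circ [ 0.5406 -0.5356  0.0227] mid [ 0.5395 -0.5361]
tin 533 z99 0.0889 circ [ 0.5376 -0.5389  0.0236] mid [ 0.5397 -0.5393]
cr_grey 214 [ 0.6471 -0.0256] yaw~ -11.3
cr_grey 171 [ 0.6528 -0.0277] yaw~ 6.0
cr_grey2 133 [0.2269 0.2657] yaw~ -18.7
cr_grey2 167 [0.229  0.2629] yaw~ -14.2
cr_blue 233 [ 0.5671 -0.3715] yaw~ 2.7
cr_blue 215 [ 0.569 -0.374] yaw~ 3.8
cr_terra 189 [0.5984 0.3341] yaw~ -15.0
cr_terra 151 [0.6037 0.3311] yaw~ -10.8
knob 26 [0.65676392 0.15058516 0.08605527] [0.64879561 0.14323399 0.08198615] [0.664023   0.15760193 0.08929839]
box ((680.826171875, 182.67503356933594), (74.28506469726562, 190.93319702148438), 87.7947006225586)
```

View pics/ortho.png

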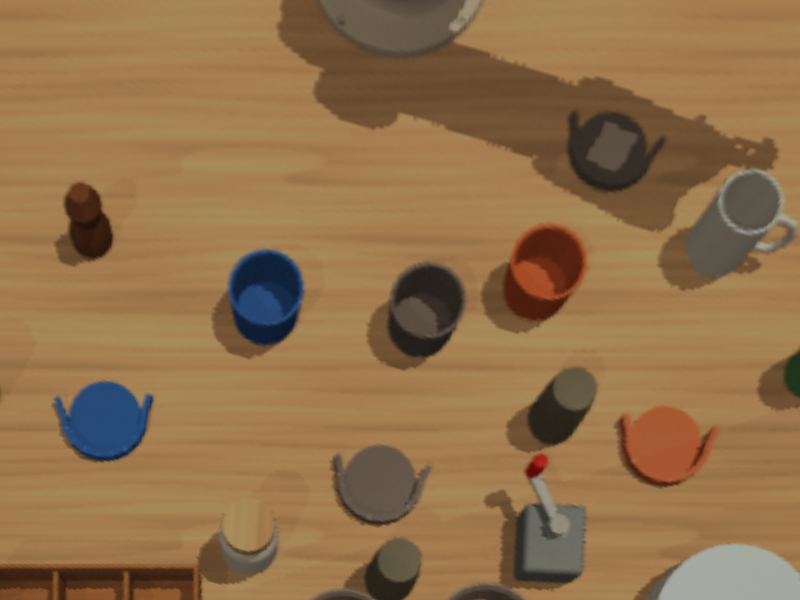

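```bash
cat > m2.py <<'E'
from h import *
from scipy.optimize import least_squares
from scipy.spatial import cKDTree
d=np.load('scene0.npz'); s=np.load('side0.npz')
a=np.radians(np.arange(-90,90.1,2)); L=[np.c_[r*np.cos(a),r*np.sin(a)] for r in(.047,.049,.051,.053)]
t=np.linspace(0,1,15)[:,None]
for sg in(1,-1):
  for o in(-.003,-.001,.001,.003): L.append(np.c_[-.023*t,sg*(.05+o+.008*t)])
T=cKDTree(np.vstack(L))
def fit(B,q0,yaws=np.radians([-40,-20,0,20])):
    best=None
    for y in yaws:
        def f(q):
            c,sn=np.cos(q[2]),np.sin(q[2]); D=B-q[:2]; return T.query(D@np.array([[c,-sn],[sn,c]]))[0]
        r=least_squares(f,[*q0,y],loss='soft_l1',f_scale=.002,x_scale=[.01,.01,.2],diff_step=1e-4)
        if best is None or r.cost<best.cost: best=r
    return best.x,best.cost
if __name__=='__main__':
  for n,q0 in [('grey',(.65,-.0267)),('blue',(.568,-.373)),('terra',(.601,.333))]:
    for D in(d,s):
      w=D['w'].reshape(-1,3); k=np.isfinite(w).all(1)&(np.hypot(w[:,0]-q0[0],w[:,1]-q0[1])<.075)&(w[:,2]>.008)&(w[:,2]<.018)
      q,c=fit(w[k][:,:2],q0); print(n,k.sum(),np.round(q[:2],4),'yaw',round(np.degrees(q[2]),1),c)
  for D in(d,s):
    w=D['w'].reshape(-1,3); ok=np.isfinite(w).all(1)
    for n,c,r,lo,hi in[('tumB',(.755,0),.05,.077,.087),('tumA',(.572,.188),.05,.077,.087)]:
      k=ok&(np.hypot(w[:,0]-c[0],w[:,1]-c[1])<r)&(w[:,2]>lo)&(w[:,2]<hi);B=w[k]; print(n,k.sum(),B.mean(0) if k.sum() else'', B.max(0)-B.min(0) if k.sum() else '')
    k=ok&(abs(w[:,0]-.72)<.09)&(abs(w[:,1]-.18)<.07)&(w[:,2]>.041)&(w[:,2]<.0485)
    r=cv2.minAreaRect((w[k][:,:2]*1000).astype(np.float32)); print('box',k.sum(),r)
    k=ok&(abs(w[:,0]-.69)<.09)&(abs(w[:,1]-.17)<.05)&(w[:,2]>.052); P=w[k]; im=D['im'].reshape(-1,3)[k].astype(int)
    R=im[:,0]>2*im[:,1]; print('knob',np.c_[P[R]].mean(0)); print('arm pca',P[~R].mean(0),np.degrees(np.arctan2(*(np.linalg.svd(P[~R][:,:2]-P[~R][:,:2].mean(0))[2][0][::-1]))),P[~R].min(0),P[~R].max(0))
E
python3 m2.py
```

```text
grey 219 [ 0.6473 -0.0247] yaw -4.7 0.00012724406234157216
grey 156 [ 0.6506 -0.0284] yaw -8.9 0.00024486331113573415
blue 237 [ 0.5669 -0.3717] yaw 1.1 0.00010236544712861479
blue 229 [ 0.5696 -0.3744] yaw 0.8 0.00011769663700080393
terra 193 [0.5989 0.3349] yaw -5.5 0.00011489651790644472
terra 115 [0.601 0.333] yaw -5.3 0.0002978819007639698
tumB 314 [ 0.77104055 -0.01336615  0.08002922] [0.05120343 0.05122997 0.00816383]
tumA 222 [0.57040002 0.19169577 0.08031954] [0.05186699 0.05136378 0.00859694]
box 646 ((733.4285888671875, 180.64938354492188), (74.28506469726562, 85.05255126953125), 87.7947006225586)
knob [0.659206   0.14905813 0.07889232]
arm pca [0.69915979 0.17007432 0.05781834] 26.77603038943625 [0.64864049 0.14098729 0.05212649] [0.73579066 0.19408052 0.08593843]
tumB 132 [ 0.77108293 -0.01746158  0.0814618 ] [0.05317046 0.05294486 0.00883904]
tumA 127 [0.57062429 0.18770073 0.08178302] [0.05211174 0.05210809 0.00895874]
box 175 ((734.9682006835938, 177.21823120117188), (76.75048828125, 86.97692108154297), 85.58218383789062)
knob [0.6548769  0.14651586 0.07421454]
arm pca [0.70238723 0.16694221 0.06240903] -150.08229176341143 [0.65817976 0.13806009 0.05212957] [0.74749841 0.19423762 0.08782885]
```

```bash
python3 -m pendant '[[[30,-44,-8],0.02,-1],[[30,-44,-8],0.02,-1],[[30,-44,-8],0.02,-1],[[30,-44,-8],0.02,-1],[[30,-44,-8],0.02,-1],[[30,-44,-8],0.02,-1],[[30,-44,-8],0.02,-1],[[30,-44,-8],0.03,-1],[[0,0,0],0,-1]]' 30
```

```text
time_s: 1.27
position: [0.408, 0.1612, 0.1637]
tool_rot: [[-0.992, 0.123, -0.001], [0.123, 0.992, -0.001], [0.0, -0.001, -1.0]]
ft_force: [-0.7, 0.5, -0.3]
grip_width: -0.0003
```

```bash
python3 -m pendant '[[[-2,7,-30],0,-1],[[0,0,-40],0,-1],[[0,0,-40],0,-1],[[0,0,-25],0,-1],[[0,0,-10],0,-1],[[0,0,-4],0,-1],[[0,0,0],0,-0.25],[[0,0,0],0,-0.25],[[0,0,0],0,-0.25]]'
```

```text
time_s: 2.4
position: [0.4057, 0.1716, 0.0137]
tool_rot: [[-0.993, 0.122, 0.006], [0.122, 0.993, 0.001], [-0.006, 0.002, -1.0]]
ft_force: [-0.4, -0.4, -0.0]
grip_width: 0.032
```

```bash
python3 -m pendant '[[[6,9,0],0,-0.25],[[12,18,0],0,-0.25],[[13,19,0],0,-0.25],[[13,19,0],0,-0.25],[[13,19,0],0,-0.25],[[13,19,0],0,-0.25],[[13,19,0],0,-0.25],[[13,19,0],0,-0.25],[[12,17,0],0,-0.25],[[8,12,0],0,-0.25],[[4,6,0],0,-0.25],[[0,0,0],0,-0.25]]'; python3 - <<'E'
from h import *
im,w=cloud('scene'); cv2.imwrite('pics/s1.png',cv2.resize(im[100:300,250:500,::-1],None,fx=3,fy=3))
from scipy.optimize import least_squares
w=w.reshape(-1,3);c=im.reshape(-1,3).astype(int)
k=(c[:,0]>1.8*c[:,1])&(w[:,2]>.046)&(w[:,2]<.06)&(w[:,1]>.25)
B=w[k]; print(len(B)); print(least_squares(lambda q:np.hypot(B[:,0]-q[0],B[:,1]-q[1])-.0428,B[:,:2].mean(0),loss='soft_l1',f_scale=.002).x)
E
```

```text
time_s: 3.9
position: [0.5281, 0.3568, 0.0145]
tool_rot: [[-0.993, 0.12, 0.0], [0.12, 0.993, -0.004], [-0.001, -0.004, -1.0]]
ft_force: [0.4, -0.1, 1.4]
grip_width: 0.0319
97
[0.51809376 0.35253497]
```

View pics/s1.png

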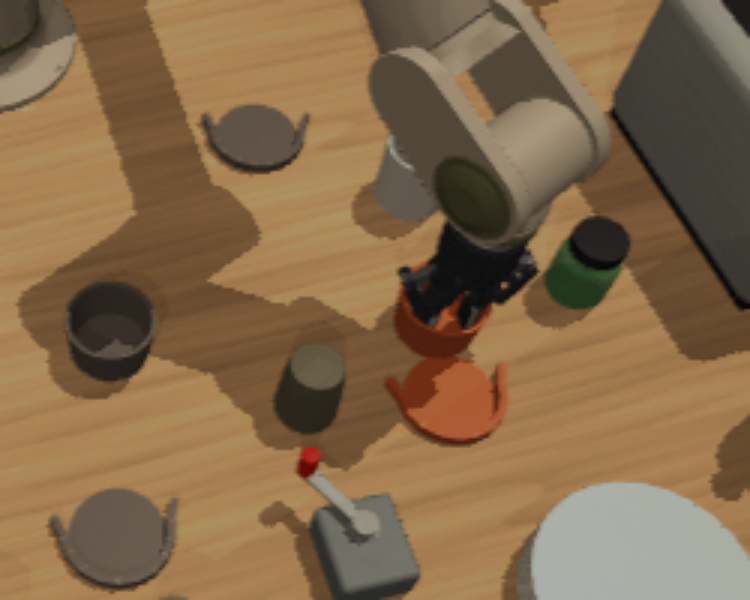

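```bash
python3 -m pendant '[[[6,-7,0],0,-0.25],[[8,-7,0],0,-0.25],[[12,-2,0],0,-0.25],[[14,-2,0],0,-0.25],[[14,-2,0],0,-0.25],[[10,-1,0],0,-0.25],[[6,-1,0],0,-0.25],[[5,0,0],0,-0.25],[[0,0,0],0,-0.25]]'
```

```text
time_s: 5.08
position: [0.6077, 0.3319, 0.0146]
tool_rot: [[-0.992, 0.122, -0.002], [0.122, 0.992, -0.004], [0.001, -0.004, -1.0]]
ft_force: [-0.3, -0.5, 1.1]
grip_width: 0.0322
```

```bash
python3 -m pendant '[[[3,0,0],0,-0.25],[[3,0,0],0,-0.25],[[0,0,0],0,-0.25]]'; python3 -m pendant '[[[3,0,0],0,-0.25],[[0,0,0],0,-0.25]]';
```

```text
time_s: 5.45
position: [0.6136, 0.332, 0.0146]
tool_rot: [[-0.993, 0.122, -0.002], [0.122, 0.993, -0.004], [0.002, -0.004, -1.0]]
ft_force: [-1.4, -0.1, 1.2]
grip_width: 0.0321
time_s: 5.7
position: [0.6168, 0.3321, 0.0146]
tool_rot: [[-0.993, 0.122, -0.002], [0.122, 0.993, -0.004], [0.002, -0.004, -1.0]]
ft_force: [-0.6, -0.0, 1.7]
grip_width: 0.0324
```

```bash
python3 -m pendant '[[[3,0,0],0,-0.25],[[2,0,0],0,-0.25],[[0,0,0],0,-0.25]]'; python3 -m pendant '[[[2,0,0],0,-0.25],[[0,0,0],0,-0.25]]';
```

```text
time_s: 6.08
position: [0.6204, 0.3323, 0.0145]
tool_rot: [[-0.993, 0.121, -0.007], [0.121, 0.993, -0.005], [0.006, -0.005, -1.0]]
ft_force: [-3.1, -0.3, 2.3]
grip_width: 0.0317
time_s: 6.32
position: [0.6204, 0.3324, 0.0146]
tool_rot: [[-0.993, 0.121, -0.012], [0.121, 0.993, -0.005], [0.011, -0.007, -1.0]]
ft_force: [-4.6, -0.9, 2.6]
grip_width: 0.032
```

```bash
python3 -m pendant '[[[4,0,0],0,-0.25],[[0,0,0],0,-0.25]]'; python3 -m pendant '[[[-8,1,0],0,-0.5],[[-6,1,0],0,-0.7],[[0,0,15],0,-1],[[0,0,30],0,-1],[[-10,0,45],0,-1],[[-30,0,45],0,-1],[[-40,0,30],0,-1],[[0,0,0],0,-1]]'; cat > look.py <<'E'
import sys
from h import *
from m2 import *
n,cam,q0=sys.argv[1],sys.argv[2],eval(sys.argv[3])
im,w=cloud(cam); cv2.imwrite(f'pics/{n}.png',im[:,:,::-1])
P=w.reshape(-1,3); k=np.isfinite(P).all(1)&(np.hypot(P[:,0]-q0[0],P[:,1]-q0[1])<.085)
B=P[k&(P[:,2]>.047)&(P[:,2]<.06)]
print('rim',len(B),least_squares(lambda q:np.hypot(B[:,0]-q[0],B[:,1]-q[1])-q[2],[*B[:,:2].mean(0),.043],loss='soft_l1',f_scale=.002).x, 'z pct',np.percentile(B[:,2],[5,95]))
r=np.hypot(P[:,0]-q0[0],P[:,1]-q0[1])
C=P[k&(P[:,2]>.008)&(P[:,2]<.0165)&(r>.040)][:,:2]
q,c=fit(C,q0[:2],[np.radians(-5)]); print('cradle',len(C),q[:2],np.degrees(q[2]))
E
python3 look.py t1 wrist '(.601,.333)'; python3 look.py t1s scene '(.601,.333)'
```

```text
time_s: 6.58
position: [0.6207, 0.3326, 0.0147]
tool_rot: [[-0.993, 0.12, -0.022], [0.12, 0.993, -0.007], [0.021, -0.009, -1.0]]
ft_force: [-5.3, -0.7, 1.9]
grip_width: 0.0322
time_s: 7.58
position: [0.5262, 0.3342, 0.1903]
tool_rot: [[-0.993, 0.121, -0.011], [0.121, 0.993, -0.004], [0.01, -0.005, -1.0]]
ft_force: [1.3, 1.0, -0.2]
grip_width: -0.0003
rim 1102 [0.60007722 0.33416641 0.04246442] z pct [0.04843761 0.05549204]
cradle 582 [0.59142233 0.33571708] -10.959880308154705
rim 202 [0.60239067 0.33267748 0.04260987] z pct [0.0480675  0.05675937]
cradle 181 [0.59746366 0.33522188] -6.085908565471432
```

View pics/t1.png

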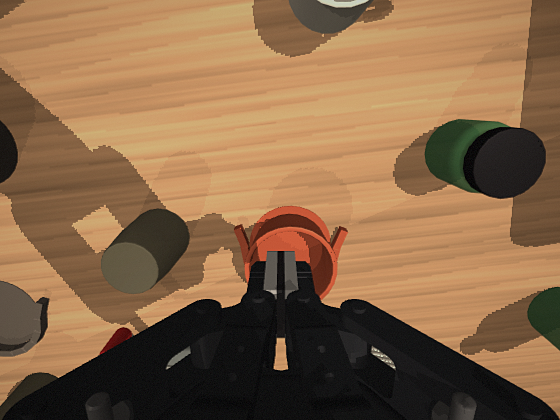

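Terracotta bowl sits in its cradle (wrist view, around (290,250)); it stalled there at about 5 N, and its centre is about 3.5 mm past the origin. A second view from the side camera follows, then I move to the blue bowl.

```bash
python3 look.py t1d side '(.601,.333)'; python3 -m pendant '[[[-11,-50,0],0.02,-1],[[-11,-50,0],0.02,-1],[[-11,-50,0],0.02,-1],[[-11,-50,0],0.02,-1],[[-11,-50,0],0.02,-1],[[-11,-50,0],0.02,-1],[[-11,-50,0],0.02,-1],[[-11,-50,0],0,-1],[[-5,-50,0],0,-1],[[0,-40,-20],0,-1],[[0,0,0],0,-1]]'
```

```text
rim 148 [0.60445447 0.33021034 0.04274266] z pct [0.04771998 0.05743501]
cradle 73 [0.59702649 0.33389753] -4.609877247602092
time_s: 9.1
position: [0.435, -0.1778, 0.1523]
tool_rot: [[-0.999, -0.014, -0.034], [-0.014, 1.0, -0.008], [0.034, -0.007, -0.999]]
ft_force: [-0.0, 1.1, 0.3]
grip_width: 0.0001
```

```bash
python3 -m pendant '[[[1,7,-30],0,-1],[[0,0,-40],0,-1],[[0,0,-35],0,-1],[[0,0,-20],0,-1],[[0,0,-10],0,-1],[[0,0,-3],0,-1],[[0,0,0],0,-0.25],[[0,0,0],0,-0.25],[[0,0,0],0,-0.25]]'
```

```text
time_s: 10.22
position: [0.4389, -0.1702, 0.0113]
tool_rot: [[-0.999, -0.014, -0.033], [-0.014, 1.0, -0.009], [0.033, -0.008, -0.999]]
ft_force: [-0.7, -0.7, 1.6]
grip_width: 0.0318
```

```bash
python3 -m pendant '[[[3,-10,3],0,-0.25],[[5,-20,0],0,-0.25],[[5,-22,0],0,-0.25],[[6,-22,0],0,-0.25],[[6,-22,0],0,-0.25],[[6,-22,0],0,-0.25],[[6,-22,0],0,-0.25],[[5,-22,0],0,-0.25],[[5,-20,0],0,-0.25],[[3,-12,0],0,-0.25],[[2,-6,0],0,-0.25],[[0,0,0],0,-0.25]]';  python3 look.py b1 scene '(.49,-.372)' ; python3 look.py b1s side '(.49,-.372)'
```

```text
time_s: 11.72
position: [0.4924, -0.3879, 0.0149]
tool_rot: [[-0.999, -0.009, -0.031], [-0.009, 1.0, -0.008], [0.031, -0.008, -0.999]]
ft_force: [0.3, 0.4, 0.5]
grip_width: 0.0319
rim 122 [ 0.49665932 -0.37833442  0.03738079] z pct [0.04905028 0.05786323]
cradle 50 [ 0.50822789 -0.35087236] -19.75627076280114
rim 191 [ 0.48174658 -0.38524366  0.03463283] z pct [0.0474159  0.05825936]
cradle 48 [ 0.51138445 -0.38775339] -66.64635224200119
```

```bash
python3 -m pendant '[[[4,8,0],0,-0.25],[[7,6,0],0,-0.25],[[12,1,0],0,-0.25],[[14,0,0],0,-0.25],[[14,0,0],0,-0.25],[[12,0,0],0,-0.25],[[10,0,0],0,-0.25],[[6,0,0],0,-0.25],[[4,0,0],0,-0.25],[[0,0,0],0,-0.25]]';python3 -m pendant '[[[3,0,0],0,-0.25],[[3,0,0],0,-0.25],[[0,0,0],0,-0.25]]'
```

```text
time_s: 13.08
position: [0.5807, -0.369, 0.0153]
tool_rot: [[-0.999, -0.012, -0.034], [-0.012, 1.0, -0.008], [0.034, -0.007, -0.999]]
ft_force: [-0.7, -0.2, 1.8]
grip_width: 0.0322
time_s: 13.45
position: [0.5865, -0.3691, 0.0152]
tool_rot: [[-0.999, -0.012, -0.034], [-0.012, 1.0, -0.007], [0.034, -0.007, -0.999]]
ft_force: [-1.3, -0.7, 1.0]
grip_width: 0.0319
```

```bash
python3 -m pendant '[[[3,-3,0],0,-0.25],[[0,0,0],0,-0.25]]';python3 -m pendant '[[[3,0,0],0,-0.25],[[3,0,0],0,-0.25],[[0,0,0],0,-0.25]]'; python3 -m pendant '[[[4,0,0],0,-0.25],[[0,0,0],0,-0.25]]'
```

```text
time_s: 13.7
position: [0.5894, -0.372, 0.0152]
tool_rot: [[-0.999, -0.012, -0.035], [-0.012, 1.0, -0.006], [0.035, -0.006, -0.999]]
ft_force: [-2.7, 0.0, 2.6]
grip_width: 0.0318
time_s: 14.08
position: [0.5897, -0.3722, 0.0155]
tool_rot: [[-0.999, -0.011, -0.049], [-0.011, 1.0, -0.003], [0.049, -0.003, -0.999]]
ft_force: [-5.8, 1.7, 0.8]
grip_width: 0.0321
time_s: 14.32
position: [0.5898, -0.3723, 0.0157]
tool_rot: [[-0.998, -0.01, -0.059], [-0.01, 1.0, -0.001], [0.059, -0.0, -0.998]]
ft_force: [-5.2, 1.4, 1.2]
grip_width: 0.0318
```

```bash
python3 -m pendant '[[[-8,0,0],0,-0.5],[[-8,0,0],0,-0.7],[[0,0,15],0,-1],[[0,0,30],0,-1],[[-10,0,45],0,-1],[[-30,0,45],0,-1],[[-40,0,20],0,-1],[[0,0,0],0,-1]]'; python3 look.py b2 scene '(.568,-.373)' ; python3 look.py b2s side '(.568,-.373)'; python3 look.py b2w wrist '(.568,-.373)'
```

```text
time_s: 15.32
position: [0.4929, -0.3728, 0.1811]
tool_rot: [[-0.999, -0.01, -0.05], [-0.01, 1.0, -0.008], [0.05, -0.008, -0.999]]
ft_force: [0.3, -0.2, 0.7]
grip_width: -0.0002
rim 246 [ 0.5712749  -0.37117261  0.04271412] z pct [0.04827748 0.05707576]
cradle 244 [ 0.56642399 -0.37281003] -3.5345361936015496
rim 272 [ 0.57187836 -0.37398402  0.04270015] z pct [0.04754511 0.05775905]
cradle 150 [ 0.56332569 -0.37491457] -0.9072530597048711
rim 1125 [ 0.5690223  -0.37169085  0.04234026] z pct [0.04878889 0.05551497]
cradle 525 [ 0.56573553 -0.37223476] 1.8632698222859259
```

View pics/b2.png

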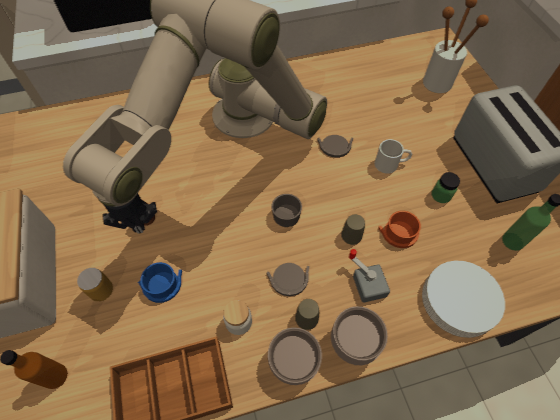

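Blue (161,282) and terracotta (403,229) both sit in their cradles, and the bystanders are unmoved. Grey bowl is next.

```bash
python3 -m pendant '[[[-5,49,0],-0.02,-1],[[-5,49,0],-0.02,-1],[[-5,49,0],-0.02,-1],[[-5,49,0],-0.02,-1],[[-5,49,0],-0.02,-1],[[-5,49,0],-0.02,-1],[[-5,49,-10],0,-1],[[-5,40,-20],0,-1],[[0,0,0],0,-1]]'
```

```text
time_s: 16.6
position: [0.4568, 0.0256, 0.1389]
tool_rot: [[-0.993, 0.105, -0.061], [0.105, 0.994, 0.009], [0.061, 0.002, -0.998]]
ft_force: [1.1, -1.2, 0.4]
grip_width: 0.0001
```

```bash
python3 -m pendant '[[[-5,-2,-30],0,-1],[[0,0,-40],0,-1],[[0,0,-30],0,-1],[[0,0,-15],0,-1],[[0,0,-6],0,-1],[[0,0,0],0,-1],[[0,0,0],0,-0.25],[[0,0,0],0,-0.25],[[0,0,0],0,-0.25]]'
```

```text
time_s: 17.73
position: [0.4581, 0.0211, 0.015]
tool_rot: [[-0.993, 0.104, -0.055], [0.103, 0.995, 0.007], [0.055, 0.001, -0.998]]
ft_force: [-0.5, -0.4, -0.2]
grip_width: 0.0321
```

```bash
python3 -m pendant '[[[8,-3,0],0,-0.25],[[14,-5,0],0,-0.25],[[16,-6,0],0,-0.25],[[16,-6,0],0,-0.25],[[16,-6,0],0,-0.25],[[16,-5,0],0,-0.25],[[14,-4,0],0,-0.25],[[10,-3,0],0,-0.25],[[6,-2,0],0,-0.25],[[0,0,0],0,-0.25]]'
```

```text
time_s: 18.98
position: [0.5755, -0.0197, 0.0155]
tool_rot: [[-0.992, 0.103, -0.066], [0.103, 0.995, 0.01], [0.067, 0.003, -0.998]]
ft_force: [-0.0, 0.5, 1.8]
grip_width: 0.0321
```

```bash
python3 -m pendant '[[[8,-1,0],0,-0.25],[[12,-1,0],0,-0.25],[[14,-1,0],0,-0.25],[[14,-1,0],0,-0.25],[[12,-1,0],0,-0.25],[[10,-1,0],0,-0.25],[[8,-1,0],0,-0.25],[[4,-1,0],0,-0.25],[[0,0,0],0,-0.25]]';python3 -m pendant '[[[3,0,0],0,-0.25],[[3,0,0],0,-0.25],[[0,0,0],0,-0.25]]'
```

```text
time_s: 20.1
position: [0.6613, -0.0278, 0.0156]
tool_rot: [[-0.992, 0.102, -0.068], [0.102, 0.995, 0.009], [0.069, 0.002, -0.998]]
ft_force: [-2.2, -0.0, 2.9]
grip_width: 0.0322
time_s: 20.48
position: [0.6673, -0.0279, 0.0156]
tool_rot: [[-0.992, 0.102, -0.069], [0.102, 0.995, 0.009], [0.069, 0.002, -0.998]]
ft_force: [-1.9, -0.4, 1.8]
grip_width: 0.032
```

```bash
python3 -m pendant '[[[3,0,0],0,-0.25],[[2,0,0],0,-0.25],[[0,0,0],0,-0.25]]';python3 -m pendant '[[[3,0,0],0,-0.25],[[2,0,0],0,-0.25],[[0,0,0],0,-0.25]]'
```

```text
time_s: 20.85
position: [0.6695, -0.0278, 0.0158]
tool_rot: [[-0.992, 0.103, -0.077], [0.102, 0.995, 0.01], [0.078, 0.002, -0.997]]
ft_force: [-6.4, -0.1, 2.7]
grip_width: 0.0321
time_s: 21.22
position: [0.6695, -0.0277, 0.0161]
tool_rot: [[-0.991, 0.103, -0.091], [0.102, 0.995, 0.01], [0.092, 0.001, -0.996]]
ft_force: [-4.8, -0.8, 2.7]
grip_width: 0.0322
```

```bash
python3 -m pendant '[[[-8,1,0],0,-0.5],[[-8,1,0],0,-0.7],[[0,0,15],0,-1],[[0,0,30],0,-1],[[-10,0,45],0,-1],[[-30,0,45],0,-1],[[-50,0,20],0,-1],[[-50,0,0],0,-1],[[0,0,0],0,-1]]'; python3 look.py g2 scene '(.649,-.0265)' ; python3 look.py g2s side '(.649,-.0265)'
```

```text
time_s: 22.35
position: [0.5108, -0.0256, 0.1819]
tool_rot: [[-0.992, 0.102, -0.077], [0.102, 0.995, 0.007], [0.078, -0.0, -0.997]]
ft_force: [0.8, 0.5, 1.0]
grip_width: -0.0
rim 221 [ 0.65149795 -0.02593488  0.04260202] z pct [0.04859606 0.05676454]
cradle 237 [ 0.64676847 -0.02505464] -6.935830486851159
rim 174 [ 0.65287154 -0.02897394  0.0427441 ] z pct [0.04777399 0.0577645 ]
cradle 107 [ 0.64515085 -0.02734091] -6.447630076849007
```

View pics/g2.png

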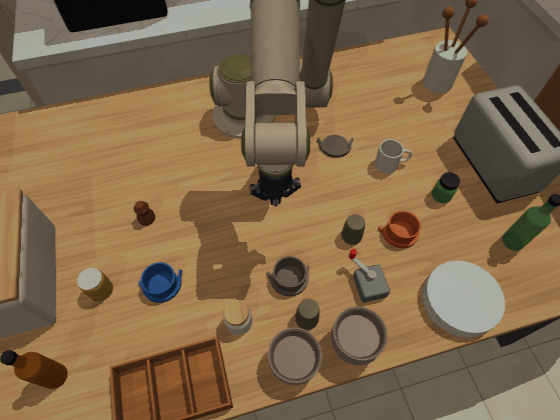

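Grey bowl (289,274) is home too, stalled at 5–6 N with its centre 2–4 mm past the origin. All three are paired and the bystanders stand. On to the lever.

```bash
python3 -m pendant '[[[36,30,0],0,-1],[[36,30,0],0,-1],[[36,30,0],0,-1],[[30,26,0],0,-1],[[0,0,-40],0,-1],[[0,0,-40],0,-1],[[0,0,-25],0,-1],[[0,0,-5],0,-1],[[0,0,0],0,-1]]' 60
```

```text
time_s: 23.58
position: [0.6677, 0.0952, 0.0685]
tool_rot: [[-0.993, 0.102, -0.062], [0.102, 0.995, 0.006], [0.062, -0.0, -0.998]]
ft_force: [0.9, -0.4, 0.4]
grip_width: -0.0001
```

```bash
python3 -m pendant '[[[-12,10,-1],0,-1],[[-1,12,0],0,-1],[[-2,12,0],0,-1],[[-2,12,0],0,-1],[[-1,12,0],0,-1],[[0,12,0],0,-1],[[1,10,0],0,-1],[[3,10,0],0,-1],[[3,8,0],0,-1],[[0,0,0],0,-1]]'; python3 -m pendant '[[[0,4,0],0,-1],[[0,4,0],0,-1],[[0,0,0],0,-1]]'
```

```text
time_s: 24.82
position: [0.6559, 0.1986, 0.0705]
tool_rot: [[-0.993, 0.101, -0.061], [0.101, 0.995, 0.001], [0.061, -0.005, -0.998]]
ft_force: [-5.9, -8.2, 2.9]
grip_width: -0.0001
time_s: 25.2
position: [0.6559, 0.198, 0.0707]
tool_rot: [[-0.992, 0.106, -0.067], [0.107, 0.994, -0.015], [0.065, -0.022, -0.998]]
ft_force: [-3.4, -4.0, 1.4]
grip_width: -0.0003
```

```bash
python3 -m pendant '[[[0,8,0],0,-1],[[0,0,0],0,-1]]'; python3 - <<'E'
from h import *
for n in('scene','side'):
    im,w=cloud(n); P=w.reshape(-1,3);c=im.reshape(-1,3).astype(int)
    k=(c[:,0]>100)&(c[:,0]>2.2*c[:,1])&(c[:,2]<80)&(abs(P[:,0]-.66)<.04)&(P[:,1]>.12)&(P[:,1]<.26)&(P[:,2]>.05)
    m=P[k].mean(0); print(n,k.sum(),m,'angle from pivot',np.arctan2(m[1]-.18,-(m[0]-.7215)))
    cv2.imwrite(f'pics/lev_{n}.png',cv2.resize(im[200:310,300:440,::-1] if n=='scene' else im[100:210,220:360,::-1],None,fx=4,fy=4))
E
```

```text
time_s: 25.45
position: [0.6564, 0.1979, 0.0708]
tool_rot: [[-0.991, 0.11, -0.07], [0.112, 0.993, -0.029], [0.067, -0.037, -0.997]]
ft_force: [-5.3, -6.1, 2.1]
grip_width: -0.0001
scene 13 [0.66477555 0.22153123 0.08319566] angle from pivot 0.6319837343340928
side 19 [0.6570262  0.21845127 0.0715068 ] angle from pivot 0.5377579288901234
```

View pics/lev_scene.png

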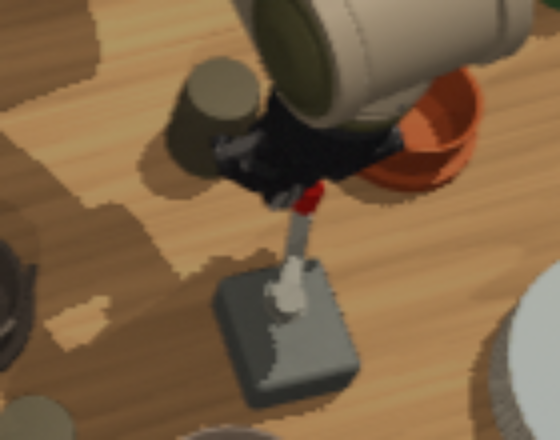

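The knob (308,195 in the crop) is across at about +0.55 rad, pressed against a hard stop. Releasing it.

```bash
python3 -m pendant '[[[-2,-12,0],0,-1],[[-2,-16,0],0,-1],[[-1,-16,0],0,-1],[[1,-16,0],0,-1],[[2,-18,0],0,-1],[[2,-18,0],0,-1],[[0,-18,0],0,-1],[[0,0,30],0,-1],[[-10,0,50],0,-1],[[-50,-20,20],0,-1],[[-50,-20,0],0,-1],[[0,0,0],0,-1]]'; python3 - <<'E'
from h import *
im,w=cloud('scene'); cv2.imwrite('pics/fin.png',im[:,:,::-1]); P=w.reshape(-1,3);c=im.reshape(-1,3).astype(int)
k=(c[:,0]>100)&(c[:,0]>2.2*c[:,1])&(c[:,2]<80)&(abs(P[:,0]-.66)<.04)&(P[:,1]>.12)&(P[:,1]<.26)&(P[:,2]>.05)
print('knob',k.sum(),P[k].mean(0))
E
for q in '(.601,.333)' '(.568,-.373)' '(.649,-.0265)'; do python3 look.py f scene $q; done
```

```text
time_s: 27.05
position: [0.5444, 0.0323, 0.1726]
tool_rot: [[-0.991, 0.113, -0.067], [0.115, 0.993, -0.026], [0.064, -0.033, -0.997]]
ft_force: [0.8, -0.9, 0.9]
grip_width: -0.0001
knob 37 [0.65778232 0.15024983 0.08262829]
rim 206 [0.60242992 0.33252571 0.04276805] z pct [0.04790013 0.0572117 ]
cradle 181 [0.59790881 0.3352631 ] -6.1133743649172105
rim 241 [ 0.57122628 -0.37114547  0.0427081 ] z pct [0.04822847 0.05660265]
cradle 243 [ 0.56605764 -0.37296017] -1.9557814503715536
rim 219 [ 0.65153171 -0.02618883  0.04257906] z pct [0.04852695 0.05689781]
cradle 237 [ 0.64653158 -0.02468869] -6.196479628899563
```

View pics/fin.png

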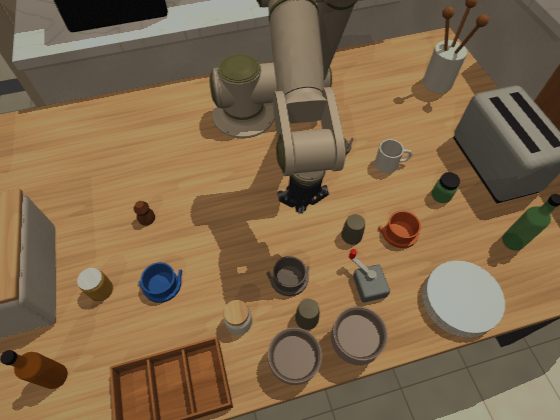

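The final view shows all three bowls in their cradles, the lever back at rest (knob at (353,254)), the bystanders unmoved and the gripper clear. Handing in.

```bash
python3 -c "
from rig import ticket; print(ticket.close_job())"
```

```text
the job is handed in; nothing more can be done
None
```

All three bowls are in the cradles of their own colour, the lever was then swung to its stop and released, and the job is handed in after about 27 s of robot time. For the grey bowl I used the cradle farthest to the robot's right. The hand-in gave no verdict.

- **Bowls:** I towed each with the fingertips inside it until it stalled against the closed back at about 5–6 N. Comparing the camera readings before and after, each bowl's centre is about 2–4.5 mm past its cradle's origin, where 4 mm is home. A couple of mm of that is calibration error.
- **Lever:** it stopped hard at about 6–10 N and about 0.55 rad in the camera views, as expected at the stop. After release the knob was back within about 2 mm of where it started.
- **Bystanders:** in the last picture they look unmoved. I judged this by eye and did not re-measure them.
- **Checks that disagreed:**
  - The scene and side cameras differ by 2–4 mm.
  - Re-fitting the cradles with bowls in them was unreliable, putting origins up to 10 mm off, so I relied on the first fits and the stalls.
  - The tool also ended about 4° off vertical after the pushes, with no harm seen.

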